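# Lay the paint markers level on their rests

## Task

Push the yellow slide of the marker dispenser all the way towards the tray so that the blue paint marker is pushed out into the tray, and let the slide spring back. Lay the blue marker on the rest with the blue post and the red marker, which lies on the table, on the rest with the red post: each level and centred in both notches, cap end over the coloured post. Set the markers down gently rather than dropping them, and leave the cup and the plate where they are.

Things in the scene. Friction and masses are not known exactly. Their poses are not given: they have to be found in the camera images.
- dispenser: Fixed white dispenser, 200 (x) by 184 mm (y). Origin on the table under its mouth, z up. x 0 to 110: box with clear cover, top at z 29, a marker inside along y. x -90 to 0: open flat tray, floor at z 4, rim 4 thick to z 10. The slide pushes a marker out to -x; it ends along y, axis at x about -41, z 13.
- slide (a joint): Travel of the yellow ejector slide in m: 0 at rest, 0.055 pushed all the way (towards the dispenser's -x). A spring returns it to 0 (about 3 N at the start, 8 N at the end of the travel).
- slide_tab (a point): Middle of the top edge of the slide's upright yellow tab, which stands up through the cover and moves with the slide. Tab 10 mm thick (x), 34 wide (y), z 31 to 58; at rest at dispenser x 85, y 0. Axes as the dispenser's. Push its +x face towards -x.
- marker_blue: Blue paint marker, round, diameter 18 mm, length 160 mm, 35 g. Origin on its axis at mid length; x along it to the cap. Blue square foot 18 x 18 at x -80 to -70 (stops rolling), white barrel with blue band at x -14 to 2, blue cap at x 20 to 70, thinner tip to 80. At the start it lies inside the dispenser, under the cover.
- marker_blue_cap (a point): Middle of the blue marker's cap, on its axis, 45 mm from mid length.
- marker_red: Red paint marker, round, diameter 18 mm, length 160 mm, 35 g. Origin on its axis at mid length; x along it to the cap. Red square foot 18 x 18 at x -80 to -70 (stops rolling), white barrel with red band at x -14 to 2, red cap at x 20 to 70, thinner tip to 80. At the start it lies on the table.
- marker_red_cap (a point): Middle of the red marker's cap, on its axis, 45 mm from mid length.
- rest_blue: Fixed rest: wooden base 112 x 56 x 10 mm with two V-notched posts at x -40 and +40, each 10 thick; the +x post is blue, the other bare wood. Origin: centre of the base's underside; x along the notch line, z up. V of 90 degrees, vertex at z 36, mouth 37 wide at z 54; a seated marker's axis is at z 48.7. 70 free between posts.
- rest_red: Fixed rest: wooden base 112 x 56 x 10 mm with two V-notched posts at x -40 and +40, each 10 thick; the +x post is red, the other bare wood. Origin: centre of the base's underside; x along the notch line, z up. V of 90 degrees, vertex at z 36, mouth 37 wide at z 54; a seated marker's axis is at z 48.7. 70 free between posts.
- cup: Loose white plastic cup, 72 mm across the rim, 85 mm high; origin at the centre of its underside. Leave it alone.
- plate: Loose green plate, 170 mm across, 18 mm high; origin at the centre of its underside. Leave it alone.
Mind the look-alikes: they are no part of the job. There is more than one size of the marker_red; the one meant has the size given above.

How it is judged:
By the outcome, as a careful person would: the job done as asked, in the order asked, and still so for the second after the job is handed in, with the robot touching nothing.
It also fails if it takes over 72 s, if anything falls off the work surface, if the arm or the gripper's body presses on something with over 40 N, if the wrist force passes 120 N, or if a joint passes its speed limit or range.

## Robot

A 6-joint arm with a two-finger parallel gripper is mounted at the origin on the work surface. World frame = base frame: x ahead of the robot, y to its left, z up, the work surface at z = 0. Lengths are in mm, angles in rad, forces in N, time in s.
With the tool pointing down it reaches from about 300 to 775 mm from the base axis. Payload 14.6 kg.
Tool frame: the origin (TCP) lies between the finger pads; the fingertips stand 25 mm ahead of it and the grasp point (between the pads) lies 6 mm ahead of it; z points along the fingers, y is the line along which they close (so a half turn about z gives the same grasp; the last joint's range is limited). The gripper opens to 94 mm and grips with 3 to 60 N. Pads are 16 mm wide; open, the fingers measure 119 mm over their backs; the gripper's body (75 mm by 177 mm) begins 78 mm behind the grasp point.
Start: joints at [-1.362, 0.3, 1.521, -0, 1.321, -0.067], TCP at [149.767, -529.206, 230.446] pointing down, gripper open.
Joint ranges: [-3.03, 3.03], [-0.79, 2.21], [0.23, 2.52], [-1.04, 4.18], [0, 3.07], [-2.55, 2.55]. Speed limits (rad/s): [2.22, 2.22, 2.57, 3.14, 3.14, 3.14].

## Interface

Orientations are given as [roll, pitch, yaw] about the fixed x, y, z axes, in that order (R = Rz(yaw) Ry(pitch) Rx(roll)).
In Python, from cell import manip gives the robot as it stands. The module is installed in compiled form; this text tells all that it offers.
- The arm moves only by the tool step_arm, never from a script. Its argument "series" is one flat list of numbers, 5 for each row, row after row: the shift along the world's x, y, z in mm, then the turn about the world's z in rad, then the closure, from 0 (fully open) to 1 (shut). In form: [dx, dy, dz, spin, jaw, dx, dy, dz, spin, jaw, ...]. A call has 1 to 20 rows; each row shifts and turns the commanded pose from where the row before left it; what a row does not reach is not made up. A row lasts 1/8 s, in which the tool goes at most 62.5 mm and 10.7 degrees, less where a joint would pass 70% of its speed; a pose out of reach is approached as far as the arm can. A call is refused whole if a number of a shift passes 62.5 or a number of a turn 0.188, either way. A call with a gripper value outside its range is refused whole. The fingers move at their own pace and stop on an object; "squeeze" is the grip in N (left out, the last holds). Time passes only in rows, so rows that do not move let the fingers close. It gives the time, the measured TCP pose, the force, the opening and the grip force at its end, in the units of the state.
- manip.read_state(): the state, without advancing time (a new reading comes with each control period).
- manip.camera(name): name is "scene" or "top" or "wrist"; returns (picture, depth): 400x640x3 uint8, blue, green, red; 400x640 float32, mm along the optical axis (not along the pixel's ray), 0 where there is no reading.
- manip.camera_info(name): a dict with "fovy" (degrees; the focal length in pixels is half the picture's height over the tangent of half this angle, whatever the lens; pixels are square), "cx", "cy" (the principal point, pixels), "eye" and "orientation" of the camera in the world. Camera axes: x right, y down, z forward; pixel columns grow to the right and rows downward; lengths in mm; the calibration is good to about 2 mm. The wrist camera is an equidistant fisheye: a pixel r from the principal point sees the ray r / f radians off the axis. A picture is of the moment at which its call begins: read the wrist's pose just before it. camera_info takes no time and is no camera call; for the wrist camera it gives the pose at the moment of the call.
- manip.sign_off(): hands the job in; it is judged then, once.
The state is a dict: "clock": time; "joints": joint angles; "qd": joint speeds; "effort": joint torques, N m; "eef_pos": TCP position; "eef_rot": TCP orientation; "wrist_force": force on the tool from outside, world axes, zero at the start; "moment": the same for the moment, N m; "finger_gap": finger opening in mm; "finger_force": force on a finger pad.
Only numpy, scipy, OpenCV 4.12 (cv2) and the standard library are available. Lean on these libraries where they do the work, as an engineer would, in place of code of your own. Each camera call takes 0.05 s, during which the arm holds its last target. There are 200 camera calls.

## Working session

There is one attempt and no reset: what is moved stays moved. The work goes in short steps, Python scripts to look and compute and a tool call to move; the robot and the scene stay as the last step left them, time stands still between calls to the robot, and variables do not carry over. Pictures are saved under pics/ and viewed, at most 10 in all, crops included, and the job is handed in when it is done.

Besides the shell and the picture viewer there is one more tool, called in YAML: its name, and indented under it one key for each argument. step_arm: Moves the arm, as the interface text tells. Its arguments: {"type":"object","properties":{"series":{"type":"array"},"squeeze":{"type":"number"}},"required":["series"]}

```bash
mkdir -p pics
cat > h.py <<'E'
import numpy as np, cv2
from cell import manip
def cam(n):
    i=manip.camera_info(n); p,d=manip.camera(n); return p,d,i
def R(i):
    o=np.array(i["orientation"],float)
    if o.shape==(3,3): return o
    from scipy.spatial.transform import Rotation as Ro
    return Ro.from_euler('xyz',o).as_matrix() if o.size==3 else Ro.from_quat(o).as_matrix()
def f(i,h=400): return h/2/np.tan(np.radians(i["fovy"])/2)
def ray(i,u,v,fish=False):
    x=(np.asarray(u,float)-i["cx"])/f(i); y=(np.asarray(v,float)-i["cy"])/f(i)
    if fish:
        r=np.hypot(x,y)+1e-9; d=np.stack([x/r*np.sin(r),y/r*np.sin(r),np.cos(r)],-1)
    else: d=np.stack([x,y,np.ones_like(x)],-1)
    return d@R(i).T
def onz(i,u,v,z,fish=False):
    d=ray(i,u,v,fish); e=np.array(i["eye"]); return e+d*((z-e[2])/d[...,2])[...,None]
def cloud(i,d):
    v,u=np.mgrid[:400,:640]; return np.array(i["eye"])+ray(i,u,v)*d[...,None]
E
python3 - <<'E'
from h import *
for n in("top","scene"):
    p,d,i=cam(n);print(n,i);cv2.imwrite(f"pics/{n}0.png",p);np.savez(f"{n}0.npz",p=p,d=d)
print(manip.camera_info("wrist")); print(manip.read_state())
E
```

```text
top {'fovy': 50.09043395980066, 'cx': 320.40217738918614, 'cy': 195.45444429589966, 'eye': array([ 5.03538533e+02, -9.55586299e-01,  1.03860403e+03]), 'orientation': array([-3.07433554,  0.02527653, -1.55658732])}
scene {'fovy': 43.253073443279746, 'cx': 323.6417791234917, 'cy': 197.89278398133624, 'eye': array([1104.91439623,  384.8446206 , 1028.65207945]), 'orientation': array([-2.55711735,  0.01503863,  2.13476031])}
{'fovy': 65.70646984690485, 'cx': 321.96215840385565, 'cy': 202.00667444397973, 'eye': array([ 224.28534502, -508.17139943,  384.73467355]), 'orientation': array([ 2.87369574e+00,  1.15476350e-03, -1.29372164e+00])}
{'clock': 0.1, 'joints': array([-1.36160112e+00,  3.00427042e-01,  1.52153269e+00, -1.09453894e-06,
        1.32071192e+00, -6.65990223e-02]), 'qd': array([-0.0003899 , -0.00269754, -0.00286233, -0.00033585, -0.0009155 ,
        0.00110936]), 'effort': array([ 4.14485726e-05, -5.32644618e+01, -3.53284657e+01,  7.08971615e-02,
        2.34898907e-02, -6.33384502e-05]), 'eef_pos': array([ 149.72316382, -529.00165579,  229.93095533]), 'eef_rot': array([-3.14051597e+00, -7.07495196e-05,  2.75794466e-01]), 'wrist_force': array([-0.25357287,  0.25962644,  0.44314202]), 'moment': array([-0.00097485, -0.07042218,  0.02000618]), 'finger_force': 0.0, 'finger_gap': 93.82429721905469}
```

View pics/top0.png

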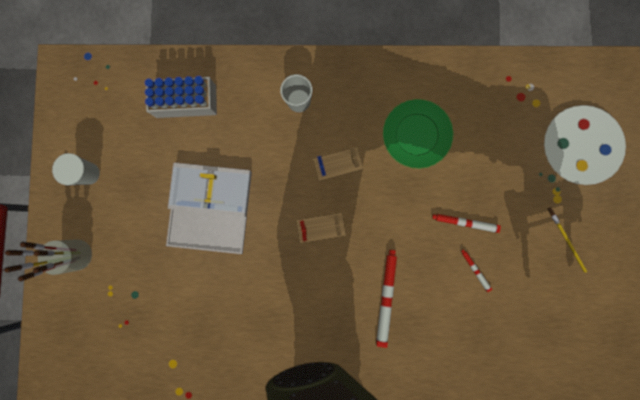

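View pics/scene0.png

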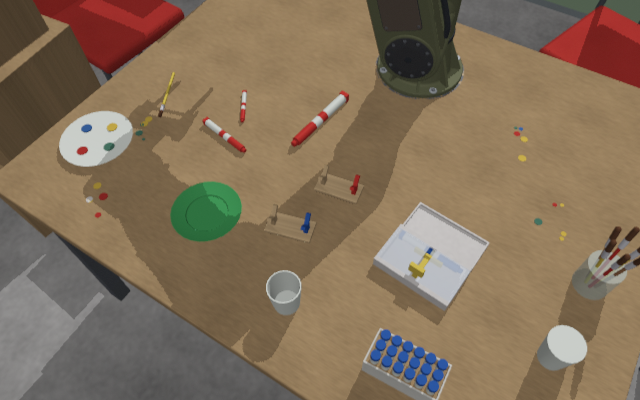

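The top view shows the dispenser at (209,208) with its tab at about (207,177) and its tray towards the robot. The blue rest is at (338,164) and the red rest at (322,228), both with the coloured post on the left (+y). The 160 mm red marker runs from (434,216) to (499,229). The larger one at (387,298) and the smaller one at (477,270) are decoys.

```bash
cat > m.py <<'E'
from h import *
def hsv(p): return cv2.cvtColor(p,cv2.COLOR_BGR2HSV)
def line(i,m,z,fish=False):
    v,u=np.nonzero(m); P=onz(i,u,v,z,fish)[:,:2]
    (c,s,a)=cv2.minAreaRect(P.astype(np.float32)); return np.round(c,1),np.round(s,1),round(a,1),len(u),np.round(P.mean(0),1)
def masks(p):
    H=hsv(p);h,s,v=[H[...,k].astype(int) for k in range(3)]
    return dict(red=((h<8)|(h>172))&(s>150)&(v>60),blue=(h>105)&(h<130)&(s>140)&(v>50),yellow=(h>20)&(h<32)&(s>150)&(v>110),white=(s<60)&(v>110),grey=(s<70)&(v>90))
E
python3 - <<'E'
from m import *
for n in("top","scene"):
    z=np.load(n+"0.npz");p,d=z["p"],z["d"];i=manip.camera_info(n);M=masks(p);C=cloud(i,d)
    print(n)
    for k in("red","blue","yellow"):
        N,L,S,c=cv2.connectedComponentsWithStats(M[k].astype(np.uint8))
        for j in range(1,N):
            if S[j,4]<15: continue
            P=C[(L==j)&(d>0)]
            print(k,S[j],np.round(np.median(P,0),1),"zmax",round(np.percentile(P[:,2],95),1))
    # dispenser, via height map from cloud
    if n=="top":
        for nm,(u0,u1,v0,v1) in dict(disp=(155,262,155,262),rb=(305,370,140,188),rr=(290,352,205,250)).items():
            P=C[v0:v1,u0:u1].reshape(-1,3); print(nm,[ (a,int(((P[:,2]>a)&(P[:,2]<=a+5)).sum())) for a in range(-5,65,5)])
            for lo,hi in((6,14),(24,34),(40,62)):
                Q=P[(P[:,2]>lo)&(P[:,2]<hi)][:,:2].astype(np.float32)
                if len(Q)>8: c,s,a=cv2.minAreaRect(Q);print(lo,hi,np.round(c,1),np.round(s,1),round(a,1),len(Q))
E
```

```text
top
red [506  76   6   6  24] [ 865.8 -429.4    1.8] zmax 4.7
red [517  93   8   8  52] [ 820.7 -458.3    1.5] zmax 4.6
red [579 120  10   9  72] [ 751.2 -600.1   15.5] zmax 17.4
red [  0 208   4  20  41] [ 514.8 1035.2 -278.1] zmax -273.8
red [432 214  26  11 168] [ 521.9 -270.    17.1] zmax 21.1
red [466 219   6   8  37] [ 511.2 -326.1   17.7] zmax 21.6
red [300 221   6  20  69] [489.3  63.9  47.9] zmax 55.8
red [496 225   5   8  26] [ 499.3 -393.3   18.8] zmax 21.3
red [384 250  13  36 333] [ 403.  -139.5   24.1] zmax 28.1
red [461 250  13  16  84] [ 431.  -322.1   12.2] zmax 16.1
red [474 270   6   4  16] [ 396.5 -344.    12.9] zmax 16.0
red [381 297  11  10  82] [ 326.9 -130.6   24.6] zmax 28.7
red [376 341  12   7  60] [ 229.1 -121.6   25.6] zmax 27.9
red [185 392   7   7  35] [ 95.6 333.1   1.6] zmax 5.1
blue [85 54  6  5 25] [918.2 618.6   1.3] zmax 4.2
blue [ 146   76   57   30 1027] [802.7 365.   87.9] zmax 90.6
blue [601 145   9   9  65] [ 690.6 -647.1   16.1] zmax 18.9
blue [319 157   6  18  31] [640.   24.8  48.9] zmax 54.4
yellow [533 100   6   6  27] [ 805.8 -495.4    
[... 2627 characters left out ...]
97.8  86.2] zmax 89.1
blue [428 360  20  32 276] [802.7 420.7  86.3] zmax 89.4
yellow [163  73  12  31  66] [ 465.4 -562.9    8.7] zmax 12.6
yellow [143 117   9   9  46] [ 577.9 -538.5    0.8] zmax 4.6
yellow [108 124   9   7  49] [ 651.8 -590.3   15.4] zmax 20.1
yellow [521 137   6   5  22] [1.036e+02 3.557e+02 3.000e-01] zmax 2.5
yellow [519 156   7   5  31] [167.  374.4   0.6] zmax 3.3
yellow [ 94 183   7   6  35] [ 805.  -495.1    1.3] zmax 4.8
yellow [561 232   5   4  17] [3.300e+02 5.326e+02 2.000e-01] zmax 4.4
yellow [424 254   7   6  27] [558.9 293.3  17.8] zmax 23.2
yellow [596 259   7   8  17] [435.7 600.  104.1] zmax 119.3
yellow [409 261  19  17 151] [616.3 292.2  45.8] zmax 59.0
```

```bash
python3 -c "
import cv2;p=cv2.imread('pics/top0.png')
a=cv2.resize(p[150:265,155:365],None,fx=3.8,fy=3.8,interpolation=cv2.INTER_CUBIC);cv2.imwrite('pics/c1.png',a)"
```

```text
(no output)
```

View pics/c1.png

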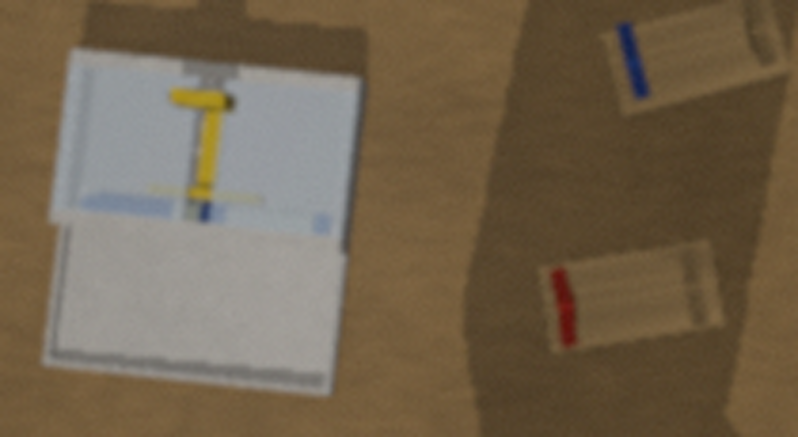

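step_arm:
  series: [24.3,40.8,0,-0.018,1,24.3,40.8,0,-0.018,1,24.3,40.8,0,-0.018,1,24.3,40.8,0,-0.018,1,24.3,40.8,0,-0.018,1,24.3,40.8,0,-0.018,1,24.3,40.8,0,-0.018,1,24.3,40.8,0,-0.018,1,24.3,40.8,0,-0.018,1,24.3,40.8,0,-0.018,1,24.3,40.8,0,-0.018,1,24.3,40.8,0,-0.018,1,24.3,40.8,0,-0.018,1,24.3,40.8,0,-0.018,1,24.3,40.8,0,-0.018,1,24.3,40.8,0,-0.018,1,24.3,40.8,0,-0.018,1,24.3,40.8,0,-0.018,1,24.3,40.8,0,-0.018,1,24.3,40.8,0,-0.018,1]
  squeeze: 15

```text
clock: 2.6
eef_pos: [636.3, 288.1, 230.0]
eef_rot: [3.141, 0.001, -0.085]
wrist_force: [-0.0, 0.7, 0.4]
finger_gap: 0.5
finger_force: 0.0
```

step_arm:
  series: [0,0,-40,0,1,0,0,-40,0,1,0,0,-40,0,1,0,0,-30,0,1,0,0,-18,0,1,0,0,0,0,1,-8,0.7,0,0,1,-8,0.7,0,0,1,-8,0.7,0,0,1,-8,0.7,0,0,1,-8,0.7,0,0,1,-8,0.7,0,0,1,-6,0.5,0,0,1,-3,0.3,0,0,1,0,0,0,0,1]

```text
clock: 4.47
eef_pos: [579.3, 292.1, 63.8]
eef_rot: [-3.14, -0.003, -0.084]
wrist_force: [6.4, -0.2, 3.8]
finger_gap: 0.6
finger_force: 3.4
```

step_arm:
  series: [-4,0.3,0,0,1,-3,0.3,0,0,1,-2,0.2,0,0,1,0,0,0,0,1]

```text
clock: 4.97
eef_pos: [571.3, 292.7, 63.9]
eef_rot: [-3.14, -0.005, -0.084]
wrist_force: [12.7, -0.6, 0.9]
finger_gap: 0.2
finger_force: 6.6
```

step_arm:
  series: [-2,0.2,0,0,1,0,0,0,0,1]

```text
clock: 5.22
eef_pos: [570.9, 292.7, 64.2]
eef_rot: [-3.139, -0.009, -0.085]
wrist_force: [24.2, -0.8, -4.1]
finger_gap: 0.6
finger_force: 12.5
```

step_arm:
  series: [12,-1,0,0,1,12,-1,0,0,1,12,-1,0,0,1,12,-1,0,0,1,12,-1,0,0,1,12,-1,0,0,1,0,0,45,0,1,0,0,45,0,1,0,0,45,0,0.52,-15.3,2,0,0.157,0.52,-15.3,2,0,0.157,0.52,-15.3,2,0,0.157,0.52,-15.3,2,0,0.157,0.52,-15.3,2,0,0.157,0.52,-15.3,2,0,0.157,0.52,-15.3,2,0,0.157,0.52,-15.3,2,0,0.157,0.52,-15.3,2,0,0.157,0.52,-15.3,2,0,0.157,0.52]

```text
clock: 7.6
eef_pos: [485.5, 306.8, 197.1]
eef_rot: [-3.14, 0.001, 1.491]
wrist_force: [0.4, -0.5, -0.4]
finger_gap: 45.1
finger_force: 0.0
```

Run:
```python
from m import *
p,d,i=cam("wrist");cv2.imwrite("pics/w1.png",p);np.savez("w1.npz",p=p,d=d)
s=manip.read_state();print(s["eef_pos"],s["eef_rot"],s["finger_gap"],s["joints"])
M=masks(p)
for k,z in(("blue",13),("yellow",58)):
    N,L,S,c=cv2.connectedComponentsWithStats(M[k].astype(np.uint8))
    for j in range(1,N):
        if S[j,4]>40: print(k,S[j],line(i,L==j,z,True))
```

```text
[484.24516979 307.17111466 197.17308549] [-3.13956879e+00  6.15250769e-04  1.49958792e+00] 45.327597369406206 [5.01164331e-01 3.80919624e-01 1.49196843e+00 6.06072424e-04
 1.27073919e+00 5.72193636e-01]
blue [569  79  38  18 563] (array([879.2, 430.7]), array([92.6, 23.5]), 3.7, 563, array([876.9, 430.6]))
blue [570  99  38  17 556] (array([880.3, 402. ]), array([92.6, 22.9]), 3.5, 556, array([878.3, 401.8]))
blue [571 119  38  17 555] (array([882.6, 373. ]), array([93.1, 23.8]), 3.1, 555, array([880.3, 372.9]))
blue [318 124  16  55 807] (array([492.9, 348. ]), array([59.9, 16.6]), 85.4, 807, array([492.7, 346.8]))
blue [571 138  38  19 554] (array([884.2, 343.8]), array([93.8, 25.4]), 3.0, 554, array([881.7, 344.1]))
blue [571 157  37  20 546] (array([885.9, 314.7]), array([92.6, 26.4]), 2.9, 546, array([883.7, 315.3]))
blue [570 175  37  21 533] (array([887.8, 286.2]), array([93.5, 27.5]), 2.9, 533, array([885.3, 286.4]))
blue [318 195  15  14 188] (array([488. , 291.1]), array([15.3, 16. ]), 85.5, 188, array([487.9, 290.6]))
blue [318 255  14   7  91] (array([482.1, 220.5]), array([ 8.1, 15.8]), 85.5, 91, array([482. , 220.3]))
yellow [185  11   9   9  61] (array([367.4, 508.8]), array([9.3, 9.1]), 37.0, 61, array([367.3, 508.5]))
yellow [174  13  10  11  80] (array([355. , 508.3]), array([11. , 10.2]), 35.9, 80, array([355. , 508.4]))
yellow [ 87 153  10  15 121] (array([219.6, 375.1]), array([17.1, 15.6]), 76.6, 121, array([219.3, 375. ]))
yellow [ 63 172   8  12  79] (array([166.6, 360.1]), array([14.3, 15.2]), 82.8, 79, array([166.4, 360.2]))
yellow [439 190  11  31 241] (array([612.2, 289.8]), array([32.6,  8.9]), 85.4, 241, array([612.2, 290. ]))
yellow [383 192  47  12 405] (array([570.2, 301.3]), array([11.3, 48.5]), 85.9, 405, array([569.4, 302.9]))
yellow [410 308   7  19  79] (array([583.2, 151.8]), array([ 6.5, 29.2]), 9.8, 79, array([583.5, 152.6]))
```

View pics/w1.png

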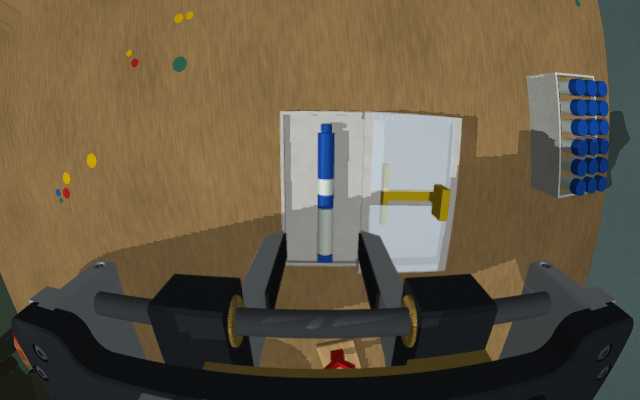

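step_arm:
  series: [2,-4.2,-35,0,0.52,0,-4,-35,0,0.52,0,0,-35,0,0.52,0,0,-30,0,0.52,0,0,-15,0,0.52,0,0,-10,0,0.52,0,0,0,0,0.52]

```text
clock: 8.52
eef_pos: [488.8, 298.6, 37.5]
eef_rot: [-3.141, 0.0, 1.485]
wrist_force: [0.5, -0.2, 0.3]
finger_gap: 45.2
finger_force: 0.0
```

step_arm:
  series: [0,0,-5.5,0,0.52,0,0,0,0,1,0,0,0,0,1,0,0,0,0,1,0,0,0,0,1,0,0,0,0,1,0,0,0,0,1]
  squeeze: 15

```text
clock: 9.4
eef_pos: [488.9, 298.6, 32.1]
eef_rot: [3.141, -0.0, 1.486]
wrist_force: [-0.7, 0.6, 3.2]
finger_gap: 17.7
finger_force: 15.0
```

step_arm:
  series: [0,0,20,0,1,0,0,40,0,1,0,0,40,0,1,0,0,20,0,1,16.1,-31.3,0,0.036,1,16.1,-31.3,0,0.036,1,16.1,-31.3,0,0.036,1,16.1,-31.3,0,0.036,1,16.1,-31.3,0,0.036,1,16.1,-31.3,0,0.036,1,16.1,-31.3,0,0.036,1,16.1,-31.3,0,0.036,1,16.1,-31.3,0,0.036,1,16.1,-31.3,0,0.036,1,0,0,-20,0,1,0,0,0,0,1]

```text
clock: 11.4
eef_pos: [648.5, -13.8, 129.5]
eef_rot: [-3.138, -0.002, 1.845]
wrist_force: [0.0, 0.4, -0.4]
finger_gap: 17.7
finger_force: 15.0
```

Run:
```python
from m import *
p,d,i=cam("wrist");cv2.imwrite("pics/w2.png",p)
s=manip.read_state();print(s["eef_pos"],s["eef_rot"],s["finger_gap"],s["joints"][-1])
z=s["eef_pos"][2]-19
M=masks(p)
for k,z in(("blue",z),):
    N,L,S,c=cv2.connectedComponentsWithStats(M[k].astype(np.uint8))
    for j in range(1,N):
        if S[j,4]>40: print(k,S[j],line(i,L==j,z,True),line(i,L==j,54,True))
```

```text
[648.96657292 -13.51892245 130.78250674] [-3.13934915e+00 -9.75639709e-04  1.84606765e+00] 17.29816676490224 -0.3526208737712162
blue [ 293  115   62  108 3451] (array([636. ,  32.9]), array([61.4, 34.1]), 86.6, 3451, array([635.9,  32.9])) (array([638.5,  23.8]), array([81.9, 45.5]), 86.6, 3451, array([638.4,  23.7]))
blue [308 249  29  26 647] (array([651.2, -22. ]), array([17.5, 17.3]), 15.9, 647, array([651.3, -22.4])) (array([658.8, -49.6]), array([23.4, 23.1]), 15.9, 647, array([658.9, -50.1]))
blue [310 341  24  13 227] (array([670.1, -90.2]), array([16.9, 12.2]), 16.0, 227, array([670.5, -91.7])) (array([ 684.1, -140.6]), array([22.6, 16.2]), 16.0, 227, array([ 684.6, -142.6]))
```

View pics/w2.png

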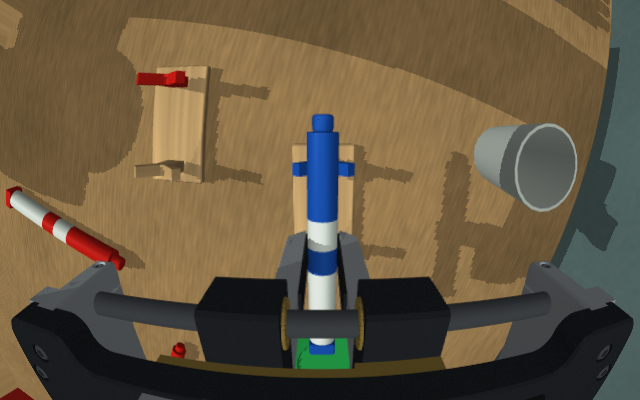

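Run:
```python
from m import *
i=manip.camera_info("wrist");p=cv2.imread("pics/w2.png");b=masks(p)["blue"]
a=1.846;D=np.array([np.cos(a),np.sin(a)])
for cols in((295,302),(344,352)):
    m=b.copy();m[:,:cols[0]]=0;m[:,cols[1]:]=0;m[:130]=0;m[200:]=0
    v,u=np.nonzero(m);print(cols,v.min(),v.max(),u.min(),u.max())
    for z in(54,): print(line(i,m,z,True))
print("post mid@54",onz(i,323.5,169.,54.,True))
b0=np.array([onz(i,u,145.,10.,True)[:2] for u in(295.,350.)]);print("base end",b0.mean(0), b0.mean(0)-56*D)
for v,o,z in((115,80,118),(248.5,2,120),(275,-14,120)):  # tip, band edges (top surface)
    q=onz(i,322.5,float(v),float(z),True)[:2];print(v,q,"centre",q-o*D)
```

```text
(295, 302) 163 175 295 301
(array([621. ,  19.5]), array([4.6, 9.3]), 15.1, 90, array([621.1,  19.5]))
(344, 352) 163 176 344 351
(array([657.3,  29.4]), array([ 5.3, 10. ]), 16.7, 104, array([657.1,  29.7]))
post mid@54 [639.65297027  24.72142031  54.        ]
base end [634.91640731  38.64271329] [650.1340126  -15.24999947]
115 [628.02391301  62.85334487] centre [649.76334913 -14.13624479]
248.5 [648.7401211  -10.01945972] centre [649.283607   -11.94419946]
275 [653.57946188 -27.02455621] centre [649.77506056 -13.55137802]
```

step_arm:
  series: [0.5,-1,-25,-0.006,1,0,0,-20,0,1,0,0,-10,0,1,0,0,-4,0,1,0,0,0,0,1]

```text
clock: 12.08
eef_pos: [650.4, -15.3, 73.3]
eef_rot: [3.141, 0.0, 1.84]
wrist_force: [0.1, 0.2, 0.4]
finger_gap: 17.5
finger_force: 15.0
```

step_arm:
  series: [0,0.5,-2.5,0,1,0,0,-1.5,0,1,0,0,-1,0,1,0,0,0,0,1]

```text
clock: 12.58
eef_pos: [650.4, -14.9, 68.7]
eef_rot: [3.141, 0.0, 1.84]
wrist_force: [-3.8, -0.1, 5.9]
finger_gap: 17.6
finger_force: 15.0
```

step_arm:
  series: [-1,0,0,0,1,-0.3,0,-0.5,0,1,0,0,0,0,1]

```text
clock: 12.95
eef_pos: [649.2, -14.9, 67.9]
eef_rot: [3.141, 0.0, 1.84]
wrist_force: [-0.9, -0.6, 5.4]
finger_gap: 17.6
finger_force: 15.0
```

Seated (z 67.9, side force gone). Release gradually and lift, then head to the red marker.

step_arm:
  series: [0,0,0,0,0.77,0,0,0,0,0.7,0,0,0,0,0.6,0,0,0,0,0.5,0,0,20,0,0.5,0,0,35,0,0.5,0,0,45,0,0.4,-12,-30.5,10,-0.045,0.3,-12,-30.5,0,-0.045,0.3,-12,-30.5,0,-0.045,0.3,-12,-30.5,0,-0.045,0.3,-12,-30.5,0,-0.045,0.3,-12,-30.5,0,-0.045,0.3,-12,-30.5,0,-0.045,0.3,-12,-30.5,0,-0.045,0.3,-12,-30.5,0,-0.045,0.3,-12,-30.5,0,-0.046,0.3]
  squeeze: 15

```text
clock: 15.08
eef_pos: [528.6, -321.0, 179.1]
eef_rot: [3.14, 0.001, 1.387]
wrist_force: [-0.3, -0.0, -0.7]
finger_gap: 65.8
finger_force: 0.0
```

Run:
```python
from m import *
p,d,i=cam("wrist");cv2.imwrite("pics/w3.png",p)
s=manip.read_state();print(s["eef_pos"],s["eef_rot"],s["finger_gap"],s["joints"][-1],i["eye"])
M=masks(p)
N,L,S,c=cv2.connectedComponentsWithStats(M["red"].astype(np.uint8))
for j in range(1,N):
    if S[j,4]>60: print(S[j],line(i,L==j,13,True))
q,dd,t=cam("top");C=cloud(t,dd);cv2.imwrite("pics/t3.png",cv2.resize(q[130:250,280:480],None,fx=4,fy=4,interpolation=cv2.INTER_CUBIC))
P=C[140:195,285:385].reshape(-1,3);Q=P[(P[:,2]>40)&(P[:,2]<70)]
c,sz,a=cv2.minAreaRect(Q[:,:2].astype(np.float32));print("blue rest",c,sz,a)
B=masks(q)["blue"][130:250,280:480];N,L,S,c=cv2.connectedComponentsWithStats(B.astype(np.uint8))
for j in range(1,N):
    m=np.zeros((400,640),bool);m[130:250,280:480]=L==j
    if S[j,4]>8: print(S[j],line(t,m,54,False),np.median(C[m],0))
```

```text
[ 527.22655231 -324.09297571  179.04827606] [3.14030045e+00 1.46374085e-03 1.38273082e+00] 65.93261481752504 -0.42170964858389365 [ 542.77964701 -244.96202129  333.87068779]
[ 142   42   74   34 1493] (array([ 400.3, -140.9]), array([25.9, 92.8]), 83.6, 1493, array([ 401. , -141.1]))
[110  61  21  24 292] (array([ 320.4, -132. ]), array([25.9, 30.9]), 83.8, 292, array([ 317.8, -131.8]))
[ 60  80  14  21 144] (array([ 223.5, -120.1]), array([28.7, 27.8]), 79.4, 144, array([ 217.8, -119.2]))
[297 118  18  58 913] (array([ 521.3, -270.5]), array([59.8, 17.8]), 79.3, 913, array([ 520.8, -272. ]))
[298 193  17  15 226] (array([ 510.9, -326.7]), array([15.6, 17.3]), 79.5, 226, array([ 511.1, -326.5]))
[221 195  29  30 368] (array([ 431.1, -322.8]), array([43.9, 11.9]), 32.5, 368, array([ 430.7, -323. ]))
[209 227  11  12  78] (array([ 396.9, -345.5]), array([10.5, 11.5]), 32.0, 78, array([ 397.2, -345.5]))
[534 241  12  14 121] (array([ 810.1, -450.4]), array([19.5, 20.9]), 75.1, 121, array([ 810.2, -450.4]))
[300 254  16  10 131] (array([ 498.9, -395.1]), array([11.5, 17.4]), 79.9, 131, array([ 498.7, -395.9]))
[  0 301  11  22  69] (array([-227. , -453.8]), array([55.8, 22.4]), 88.5, 69, array([-225.3, -455.5]))
blue rest (650.3321533203125, -15.111663818359375) (47.23496627807617, 159.21151733398438) 15.673257827758789
[88 20  4  6 16] (array([670.6, -87.4]), array([13.,  5.]), 14.3, 16, array([670.6, -87.4])) [669.84670126 -86.91796746  58.77959468]
[ 26  27  24  18 147] (array([636.8,  31.9]), array([44.2, 41.2]), 61.4, 147, array([637.3,  29.8])) [637.10608892  26.96110813  57.14778329]
[58 28  6  6 25] (array([651.3, -20.8]), array([11.9, 10.1]), 14.6, 25, array([651.2, -20.8])) [649.89723784 -21.51774984  58.22420989]
```

View pics/t3.png

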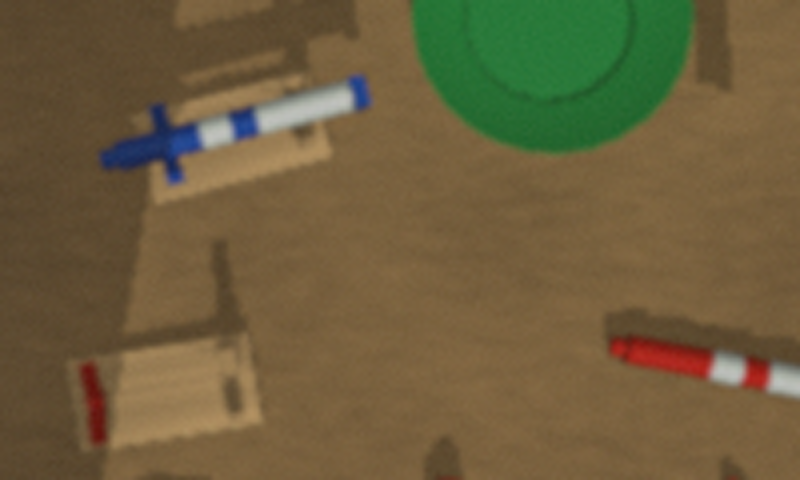

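step_arm:
  series: [-8,0,-10,0,0.3,-8,0,-30,0,0.45,0,0,-35,0,0.5,0,0,-30,0,0.5,0,0,-20,0,0.5,0,0,-9,0,0.5,0,0,0,0,0.5]

```text
clock: 16.05
eef_pos: [513.1, -319.7, 43.6]
eef_rot: [3.142, 0.0, 1.389]
wrist_force: [-0.4, 0.8, 0.6]
finger_gap: 47.1
finger_force: 0.0
```

step_arm:
  series: [-0.5,0,-10,0,0.5,0,0,-5.6,0,0.5,0,0,0,0,0.5,0,0,0,0,1,0,0,0,0,1,0,0,0,0,1,0,0,0,0,1,0,0,0,0,1,0,0,0,0,1]
  squeeze: 15

```text
clock: 17.18
eef_pos: [512.5, -319.9, 27.9]
eef_rot: [3.141, 0.0, 1.389]
wrist_force: [-0.7, -0.5, 1.7]
finger_gap: 17.3
finger_force: 15.0
```

step_arm:
  series: [0,0,15,0,1,0,0,40,0,1,0,0,40,0,1,0,0,15,0,1,-1.6,31.3,0,0.0324,1,-1.6,31.3,0,0.0324,1,-1.6,31.3,0,0.0324,1,-1.6,31.3,0,0.0324,1,-1.6,31.3,0,0.0324,1,-1.6,31.3,0,0.0324,1,-1.6,31.3,0,0.0324,1,-1.6,31.3,0,0.0324,1,-1.6,31.3,0,0.0324,1,-1.6,31.3,0,0.0324,1,-1.6,31.3,0,0.0324,1,0,0,-8,0,1,0,0,0,0,1,0,0,0,0,1]

```text
clock: 19.42
eef_pos: [494.9, 23.6, 129.7]
eef_rot: [-3.141, 0.0, 1.744]
wrist_force: [0.4, -1.6, 0.0]
finger_gap: 17.4
finger_force: 15.0
```

Run:
```python
from m import *
p,d,i=cam("wrist");cv2.imwrite("pics/w4.png",p)
s=manip.read_state();print(s["eef_pos"],s["eef_rot"],s["finger_gap"])
r=masks(p)["red"];a=1.745;D=np.array([np.cos(a),np.sin(a)])
m=r.copy();m[:,:270]=0;m[:,380:]=0
v,u=np.nonzero(m);print([(x,int(v[u==x].min()),int(v[u==x].max()),int((u==x).sum())) for x in range(280,366,4) if (u==x).any()])
N,L,S,c=cv2.connectedComponentsWithStats(m.astype(np.uint8))
for j in range(1,N):
    if S[j,4]>60: print(S[j],line(i,L==j,s["eef_pos"][2]-15,True))
```

```text
[494.93799955  23.66806038 129.83825615] [-3.14150026e+00  5.27187925e-05  1.74397802e+00] 17.345802207056018
[(292, 160, 172, 13), (296, 160, 173, 14), (300, 159, 172, 14), (304, 159, 172, 14), (308, 132, 270, 110), (312, 116, 354, 141), (316, 115, 354, 140), (320, 115, 354, 140), (324, 115, 354, 140), (328, 115, 354, 139), (332, 116, 354, 141), (336, 132, 270, 110), (340, 159, 172, 14), (344, 159, 173, 15), (348, 160, 173, 14), (352, 160, 172, 13)]
[ 291  115   62  108 3563] (array([486.6,  71.8]), array([34. , 60.8]), 10.0, 3563, array([486.8,  71.7]))
[308 249  29  27 656] (array([496.6,  16.2]), array([17.2, 17.8]), 10.0, 656, array([496.7,  15.9]))
[309 340  26  15 265] (array([508.3, -52.3]), array([18., 14.]), 11.2, 265, array([508.8, -54. ]))
```

View pics/w4.png

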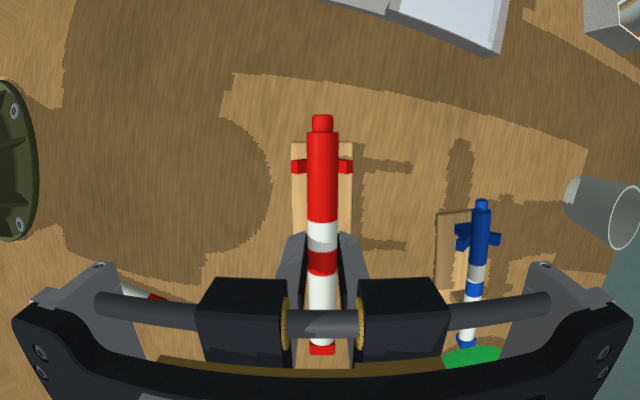

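The held red marker (cols 308–337, centre 322) is centred laterally over the red post (cols 291–353, row 166). It needs only about 1.2 mm more along the axis.

step_arm:
  series: [0,1.2,-25,0,1,0,0,-20,0,1,0,0,-8,0,1,0,0,-4,0,1,0,0,-2.5,0,1,0,0,-1.5,0,1,0,0,0,0,1]

```text
clock: 20.35
eef_pos: [495.0, 25.6, 69.1]
eef_rot: [3.141, 0.0, 1.745]
wrist_force: [0.8, 0.1, 0.5]
finger_gap: 17.5
finger_force: 15.0
```

step_arm:
  series: [0,-0.4,-1,0,1,0,0,-0.6,0,1,0,0,0,0,1]

```text
clock: 20.72
eef_pos: [495.0, 25.3, 68.1]
eef_rot: [3.141, -0.0, 1.745]
wrist_force: [-4.5, 0.5, 10.6]
finger_gap: 17.6
finger_force: 15.0
```

step_arm:
  series: [-0.7,0,0,0,1,0,0,0,0,1]

```text
clock: 20.98
eef_pos: [494.3, 25.2, 67.5]
eef_rot: [3.141, 0.0, 1.745]
wrist_force: [-0.7, 0.9, 4.1]
finger_gap: 17.5
finger_force: 15.0
```

Seated. Release, lift and clear the view.

step_arm:
  series: [0,0,0,0,0.77,0,0,0,0,0.7,0,0,0,0,0.6,0,0,0,0,0.5,0,0,20,0,0.5,0,0,35,0,0.5,0,0,45,0,0.5,0,0,45,0,0.5,-10,-40,0,0,0.5,-10,-40,0,0,0.5,-10,-40,0,0,0.5,-10,-40,0,0,0.5,-10,-40,0,0,0.5,-10,-40,0,0,0.5,-10,-40,0,0,0.5,0,0,0,0,0.5,0,0,0,0,0.5]

```text
clock: 23.1
eef_pos: [424.2, -254.4, 212.1]
eef_rot: [-3.141, -0.0, 1.745]
wrist_force: [0.1, -0.3, -0.6]
finger_gap: 47.5
finger_force: 0.0
```

Run:
```python
from m import *
q,dd,t=cam("top");C=cloud(t,dd);cv2.imwrite("pics/t5.png",q)
for n,(v0,v1,u0,u1) in dict(blue=(140,195,285,385),red=(205,250,270,372)).items():
    P=C[v0:v1,u0:u1].reshape(-1,3);Q=P[(P[:,2]>45)&(P[:,2]<70)]
    print(n,cv2.minAreaRect(Q[:,:2].astype(np.float32)),len(Q))
    m=np.zeros((400,640),bool);m[v0:v1,u0:u1]=masks(q)[n][v0:v1,u0:u1]
    N,L,S,c=cv2.connectedComponentsWithStats(m.astype(np.uint8))
    for j in range(1,N):
        if S[j,4]>8: print(S[j],np.median(C[L==j],0).round(1))
```

```text
blue ((650.6266479492188, -14.844367980957031), (48.1814079284668, 158.85768127441406), 15.80734920501709) 636
[368 150   4   6  16] [669.9 -87.1  57.2]
[306 157  24  18 151] [635.6  28.9  57. ]
[338 158   6   6  26] [649.7 -21.5  58. ]
red ((495.222900390625, 25.10576629638672), (47.667694091796875, 158.71530151367188), 10.002656936645508) 644
[351 219   4   8  26] [508.3 -49.4  59. ]
[286 221  25  20 214] [487.   68.5  56.1]
[320 224   6   8  34] [494.8  20.   57.1]
```

View pics/t5.png

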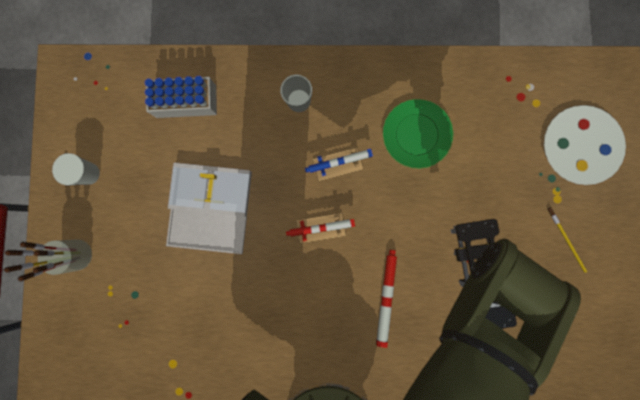

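Both markers lie level on their rests, blue at (338,161) and red at (320,228), each with its cap over the coloured post and centred within about 1 mm. The slide is back at rest, and the cup and plate are where they were.

```bash
python3 -c "
from cell import manip
print(manip.sign_off())"
```

```text
the job is handed in; nothing more can be done
None
```

The job is handed in: I pushed the slide fully and it sprang back, and both markers rest level and centred with their caps over the matching posts; the cup and plate were not touched.

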